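# Load the fuller gas cartridge into the portable stove

## Robot

A 6-joint arm with a two-finger parallel gripper is mounted at the origin on the work surface. World frame = base frame: x ahead of the robot, y to its left, z up, the work surface at z = 0. Lengths are in m, angles in degrees, forces in N, time in s.
With the tool pointing down it reaches from about 0.3 to 0.75 m from the base axis. Payload 8.5 kg.
Tool frame: the origin (TCP) lies at the very end of the fingers, on their centre line; the grasp point (between the pads) lies 19 mm behind it; z points along the fingers, y is the line along which they close (so a half turn about z gives the same grasp; the last joint's range is limited). The gripper opens to 85 mm and grips with 20 to 120 N. Pads are 22 mm wide; open, the fingers measure 114 mm over their backs; the gripper's body (76 mm by 85 mm) begins 54 mm behind the grasp point. The pads swing forward as they close: fully open they stand 13 mm farther back than shut.
Start: joints at [63.467, 21.807, 74.336, -0, 83.858, -12.336], TCP at [0.135, 0.533, 0.231] pointing down, gripper open.
Joint ranges: [-178.18, 178.18], [-50.72, 133.34], [12.68, 142.11], [-81.47, 261.47], [9.98, 163.14], [-165.26, 165.26]. Speed limits (degrees/s): [136.94, 136.94, 180, 180, 180, 180].

## Interface

Orientations are given as a 3x3 rotation matrix whose columns are the frame's x, y, z axes.
In Python, from rig import env, optics, spotter gives the robot as it stands.
- The arm moves only by the shell command python3 -m crank 'ROWS' [FORCE]. ROWS is JSON, one flat list of numbers, 5 for each row, row after row: the finger opening in cm, from 0 to 8.54, then the shift along the tool's x, y, z in cm, then the turn about the tool's z in rad. A call has exactly 8 rows; each row shifts and turns the commanded pose from where the row before left it, along the tool's axes as they then stand; what a row does not reach is not made up. A row lasts 1/12 s, in which the tool goes at most 41.7 mm and 7.16 degrees, less where a joint would pass 70% of its speed; a pose out of reach is approached as far as the arm can. A call is refused whole if a number of a shift passes 4.17 or a number of a turn 0.125, either way. A call with a gripper value outside its range is refused whole. The fingers move at their own pace and stop on an object; FORCE is the grip in N (left out, the last holds). Time passes only in rows, so rows that do not move let the fingers close, or fill a call up. It gives the time, the measured TCP pose, the force, the opening and the grip force at its end, in the units of the state.
- env.observe(): the state, without advancing time (a new reading comes with each control period).
- optics.get_image(name): name is "scene" or "top" or "wrist"; returns a dict with "color" (480x640x3 uint8, red, green, blue), "intrinsics" (3x3 intrinsics, pixels), "pose" (4x4, takes a point from camera to world coordinates). Camera axes: x right, y up, looking along -z (the intrinsics and any distortion apply to the point x, -y, -z); pixel columns grow to the right and rows downward; lengths in m; the calibration is good to about 2 mm. A picture is of the moment at which its call begins. There is no depth.
- env.close_job(): hands the job in; it is judged then, once.
Trained networks look in a picture, given as the dict that the camera call returned (one of the last four; its "shot" number tells which), for a name from the list of things; names that differ only in an ending like _2 or _b are one class to them, and where a whole thing is asked for, a point or a joint stands for the part that bears it (a point fixed in the world has none). Each returns a list of dicts, best first, with "score" (0 to 1); they miss things now and then, are a little off and sometimes report something else, mostly with a low value. They report only what shows in the picture. A call takes as long as a camera call. They do not tell look-alikes from the thing itself.
- spotter.look_for(picture, query): "at" ([column, row] as shares, 0 to 1, of the picture: columns of its width, rows of its height, amid what is visible of it).
The state is a dict: "time_s": time; "q": joint angles; "qvel": joint speeds; "joint_efforts": joint torques, N m; "position": TCP position; "tool_rot": TCP orientation; "ft_force": force on the tool from outside, world axes, zero at the start; "wrist_torque": the same for the moment, N m; "grip_width": finger opening in m; "gripper_force": force on a finger pad.
Only numpy, scipy, OpenCV 4.12 (cv2) and the standard library are available. Lean on these libraries where they do the work, as an engineer would, in place of code of your own. Each camera call takes 0.05 s, during which the arm holds its last target. There are 200 camera calls.

## Task

One of the two gas cartridges in the tray is nearly used up: lift them one after the other to feel which is fuller; the lighter one stays in its tray. Lay the fuller one in the stove's bay, nozzle towards the valve and collar notch up, let go of it, then press the yellow locking lever down until you feel the cartridge sit firmly on the valve, without forcing the lever. Set things down gently and leave the rest of the table alone.

Things in the scene. Friction and masses are not known exactly. Their poses are not given: they have to be found in the camera images.
- cartridge_a_centre (a point): gas cartridge A on its side: blue and white can, 66 mm diameter, 160 long, collar and nozzle at one end. The two look alike; one is full (0.33 to 0.37 kg), the other nearly empty (0.09 to 0.12 kg), which one changes. Point: on the can's axis, middle of the 160 mm, near its balance point, 45 mm above the table. x runs from nozzle to base, z up through the notch. Grasp across it from above, 20 to 40 N.
- cartridge_a_nozzle (a point): tip of the brass nozzle of cartridge A, 100 mm from the can's centre point along its -x; the base is 80 mm from the centre on the other side (180 mm over all). Collar 33 mm diameter with a dark notch on its upper side
- cartridge_b_centre (a point): gas cartridge B on its side: blue and white can, 66 mm diameter, 160 long, collar and nozzle at one end. The two look alike; one is full (0.33 to 0.37 kg), the other nearly empty (0.09 to 0.12 kg), which one changes. Point: on the can's axis, middle of the 160 mm, near its balance point, 45 mm above the table. x runs from nozzle to base, z up through the notch. Grasp across it from above, 20 to 40 N.
- cartridge_b_nozzle (a point): tip of the brass nozzle of cartridge B, 100 mm from the can's centre point along its -x; the base is 80 mm from the centre on the other side (180 mm over all). Collar 33 mm diameter with a dark notch on its upper side
- tray: grey tray, 226 x 284 mm, rim 22 mm high, fixed; origin under its centre, x along the two places, y across. The places are pairs of black V saddles at y = +68 and -68 mm (each pair 55 mm either side of the middle in x) that hold a can's axis 45 mm above the table, nozzle to -x. 70 mm free between the cans, 37 mm between can and rim
- stove: red portable gas stove, 290 deep (x), 362 wide (y), 74 high (pan supports 84 mm), fixed; origin under its centre, front to -x. Open bay along x at y = -112 mm: two V saddles (16 mm long, at x = -35 and 73 mm); heat shield 69 mm from the bay's axis, 60 high, on the burner side; sill 66 mm away, 20 high, on the other. Brass regulator with sprung valve pin at the bay's front, pusher at its rear
- bay (a point): where the can's centre point belongs when laid in the bay with the lever up: 21 mm behind and 112 mm right of the stove's centre, 45 mm above the table; x along the bay, nozzle to -x. There the can's base is 3 mm before the pusher and the nozzle 4 to 14 mm behind the valve pin. The saddles centre the can from 4 mm off sideways; lengthwise keep within 2.5 mm
- pusher: upright steel plate, 44 wide x 36 mm high (28 to 64 mm above the table), that pushes the cartridge's base forward; origin on the table under the plate's front face. Moves forward 22 mm per rad of the lever
- lever (a joint): locking lever at the stove's front: 0 = up (0.5 rad above level, its start), grows as pressed, to 1.05. Stiff, stays where left: 10 to 14 N at the tip move it. How deep the valve sits is not given (it differs by 9 mm), so the nozzle meets it somewhere between 0.3 and 0.8 rad, then the force at the tip climbs within 0.1 to 0.2 rad. Firmly seated at 15 to 20 N at the tip; above 25 N is forcing it
- lever_tip (a point): axis of the yellow roll at the lever's end, the place to press with shut fingers from above: the roll is 14 mm thick and 28 mm wide, its top 7 mm above this point. The point moves on a circle of 55 mm about point lever_hinge, which lies 42 mm above the table
- lever_hinge (a point): the lever's pivot, axis along the stove's y, 42 mm above the table in the front panel
- cartridge_cap: red plastic cartridge cap, 66 mm across and 24 mm high, in front of the tray; leave alone; origin under its centre
- bay_cover: the red sheet-steel cover taken off the stove's bay, 272 x 138 x 25 mm, between robot and stove; leave alone; origin under its centre
- sugar_bowl: steel bowl, 150 mm across, left; leave alone; origin under its centre
- spice_jar: jar with red lid, 56 mm across, 100 mm high, right; leave alone; origin under its centre
Not all that is in view belongs to the job. Leave any pink look-alike of the part that bears cartridge_a_centre alone.

How it is judged (in metres and radians):
On the way, in this order (a step that is already met when the one before it is completed fails the run):
1. the lighter cartridge is lifted clear (its axis above 75 mm) while the fuller lies in the tray, known by its load on the tray (((height (world z) of cartridge_a_centre above 0.075 m and contact force between cartridge_b and tray above 2.6 N) or (height (world z) of cartridge_b_centre above 0.075 m and contact force between cartridge_a and tray above 2.6 N))), for 0.2 s.
2. the fuller cartridge is lifted clear while the lighter lies in the tray (((height (world z) of cartridge_a_centre above 0.075 m and contact force between cartridge_b and tray between 0.5 and 2.6 N) or (height (world z) of cartridge_b_centre above 0.075 m and contact force between cartridge_a and tray between 0.5 and 2.6 N))), for 0.2 s.
3. the fuller cartridge lies in the bay, released, the lever still up (((y of cartridge_a_centre in the frame of stove between -0.118 and -0.106 m and z of cartridge_a_centre in the frame of stove between 0.039 and 0.051 m and x of cartridge_a_nozzle in the frame of stove between -0.107 and -0.066 m and angle between the x axis of cartridge_a_centre and the x axis of stove, either way round below 0.1 rad and angle between cartridge_a_centre's own z axis and vertical below 0.35 rad and contact force between cartridge_a and the arm below 0.1 N and contact force between cartridge_a and the fingers below 0.1 N and contact force between cartridge_b and tray between 0.5 and 2.6 N and value of joint lever below 0.2 rad) or (y of cartridge_b_centre in the frame of stove between -0.118 and -0.106 m and z of cartridge_b_centre in the frame of stove between 0.039 and 0.051 m and x of cartridge_b_nozzle in the frame of stove between -0.107 and -0.066 m and angle between the x axis of cartridge_b_centre and the x axis of stove, either way round below 0.1 rad and angle between cartridge_b_centre's own z axis and vertical below 0.35 rad and contact force between cartridge_b and the arm below 0.1 N and contact force between cartridge_b and the fingers below 0.1 N and contact force between cartridge_a and tray between 0.5 and 2.6 N and value of joint lever below 0.2 rad))), for 0.2 s.
4. the lever has pressed the fuller cartridge onto the valve (((y of cartridge_a_centre in the frame of stove between -0.118 and -0.106 m and z of cartridge_a_centre in the frame of stove between 0.039 and 0.051 m and x of cartridge_a_nozzle in the frame of stove between -0.107 and -0.066 m and angle between the x axis of cartridge_a_centre and the x axis of stove, either way round below 0.1 rad and angle between cartridge_a_centre's own z axis and vertical below 0.35 rad and contact force between cartridge_b and tray between 0.5 and 2.6 N and contact force between cartridge_a and pusher above 8 N and value of joint lever above 0.3 rad) or (y of cartridge_b_centre in the frame of stove between -0.118 and -0.106 m and z of cartridge_b_centre in the frame of stove between 0.039 and 0.051 m and x of cartridge_b_nozzle in the frame of stove between -0.107 and -0.066 m and angle between the x axis of cartridge_b_centre and the x axis of stove, either way round below 0.1 rad and angle between cartridge_b_centre's own z axis and vertical below 0.35 rad and contact force between cartridge_a and tray between 0.5 and 2.6 N and contact force between cartridge_b and pusher above 8 N and value of joint lever above 0.3 rad))), for 0.2 s.
At the end, for the whole second after the job is handed in: The fuller cartridge lies in the bay, nozzle to the valve, notch up within 20 degrees, clamped by the pusher with more than 8 N; the lighter one lies in one of the tray's two places (25 mm lengthwise); both at rest, nothing held (((y of cartridge_a_centre in the frame of stove between -0.118 and -0.106 m and z of cartridge_a_centre in the frame of stove between 0.039 and 0.051 m and x of cartridge_a_nozzle in the frame of stove between -0.107 and -0.066 m and angle between the x axis of cartridge_a_centre and the x axis of stove, either way round below 0.1 rad and angle between cartridge_a_centre's own z axis and vertical below 0.35 rad and contact force between cartridge_a and the arm below 0.1 N and contact force between cartridge_a and the fingers below 0.1 N and x of cartridge_b_centre in the frame of tray between -0.025 and 0.025 m and z of cartridge_b_centre in the frame of tray between 0.039 and 0.051 m and angle between the x axis of cartridge_b_centre and the x axis of tray, either way round below 0.12 rad and (y of cartridge_b_centre in the frame of tray between 0.06 and 0.076 m or y of cartridge_b_centre in the frame of tray between -0.076 and -0.06 m) and contact force between cartridge_b and tray between 0.5 and 2.6 N and contact force between cartridge_a and pusher above 8 N and linear speed of each of cartridge_a, cartridge_b below 0.01 m/s) or (y of cartridge_b_centre in the frame of stove between -0.118 and -0.106 m and z of cartridge_b_centre in the frame of stove between 0.039 and 0.051 m and x of cartridge_b_nozzle in the frame of stove between -0.107 and -0.066 m and angle between the x axis of cartridge_b_centre and the x axis of stove, either way round below 0.1 rad and angle between cartridge_b_centre's own z axis and vertical below 0.35 rad and contact force between cartridge_b and the arm below 0.1 N and contact force between cartridge_b and the fingers below 0.1 N and x of cartridge_a_centre in the frame of tray between -0.025 and 0.025 m and z of cartridge_a_centre in the frame of tray between 0.039 and 0.051 m and angle between the x axis of cartridge_a_centre and the x axis of tray, either way round below 0.12 rad and (y of cartridge_a_centre in the frame of tray between 0.06 and 0.076 m or y of cartridge_a_centre in the frame of tray between -0.076 and -0.06 m) and contact force between cartridge_a and tray between 0.5 and 2.6 N and contact force between cartridge_b and pusher above 8 N and linear speed of each of cartridge_a, cartridge_b below 0.01 m/s))); the robot touches nothing.
It fails at once if the lever is forced: more than 25 N on it (contact force between lever and the fingers above 25 N or contact force between lever and the arm above 25 N).
It fails at once if a cartridge is knocked, set down or clamped with more than 40 N (contact force between any of cartridge_a, cartridge_b and tray above 40 N or contact force between any of cartridge_a, cartridge_b and stove above 40 N).
It fails at once if another thing on the table is moved by more than 30 mm (distance of any of cartridge_cap, bay_cover, sugar_bowl, spice_jar from where it was at the start of the episode above 0.03 m).
It also fails if it takes over 72 s, if anything falls off the work surface, if the arm or the gripper's body presses on something with over 40 N, if the wrist force passes 120 N, or if a joint passes its speed limit or range.

## Working session

There is one attempt and no reset: what is moved stays moved. The work goes in short steps, Python scripts to look and compute and a shell command to move; the robot and the scene stay as the last step left them, time stands still between calls to the robot, and variables do not carry over. Pictures are saved under pics/ and viewed, at most 13 in all, crops included, and the job is handed in when it is done.

```bash
ls; mkdir -p pics; cat > h.py <<'E'
import numpy as np, cv2
from rig import env, optics, spotter
def ray(p,uv):
    K=np.array(p["intrinsics"]);T=np.array(p["pose"])
    d=np.array([(uv[0]-K[0,2])/K[0,0],-(uv[1]-K[1,2])/K[1,1],-1.])
    return T[:3,3],T[:3,:3]@d
def onz(p,uv,z):
    o,d=ray(p,uv);return o+d*(z-o[2])/d[2]
def proj(p,X):
    K=np.array(p["intrinsics"]);T=np.array(p["pose"])
    c=T[:3,:3].T@(np.array(X)-T[:3,3]);c=np.array([c[0],-c[1],-c[2]])
    u=K@c;return u[:2]/u[2]
def tri(obs):
    A=np.zeros((3,3));b=np.zeros(3)
    for p,uv in obs:
        o,d=ray(p,uv);d=d/np.linalg.norm(d);M=np.eye(3)-np.outer(d,d);A+=M;b+=M@o
    return np.linalg.solve(A,b)
def save(p,n):cv2.imwrite(f"pics/{n}.png",cv2.cvtColor(p["color"],cv2.COLOR_RGB2BGR))
def look(p,q):return [(round(r["score"],2),np.array(r["at"])*[640,480]) for r in spotter.look_for(p,q)]
E
python3 - <<'E'
from h import *
np.set_printoptions(precision=4,suppress=True)
s=env.observe();print(s)
P={n:optics.get_image(n) for n in("scene","top")}
for n,p in P.items():
    save(p,n+"0")
    for q in["cartridge_a_centre","cartridge_a_nozzle","tray","stove","pusher","lever_tip","lever_hinge","bay_cover","cartridge_cap","sugar_bowl","spice_jar"]:
        print(n,q,[(a,b.round(),onz(p,b,.045)) for a,b in look(p,q)[:4]])
    print(p["pose"],p["intrinsics"])
E
```

```text
pics
{'time_s': 0.0, 'q': array([ 63.4674,  21.841 ,  74.3876,   0.0012,  83.8576, -12.3353]), 'qvel': array([-0.062 ,  0.008 , -0.0434, -0.1452, -0.1029, -0.0214]), 'joint_efforts': array([  0.0005, -44.8458, -23.1282,  -0.0002,   0.0047,  -0.    ]), 'position': array([0.1347, 0.5329, 0.2307]), 'tool_rot': array([[-0.9695,  0.2453, -0.0007],
       [ 0.2453,  0.9695, -0.0013],
       [ 0.0003, -0.0015, -1.    ]]), 'ft_force': array([ 0.8237,  0.3335, -0.3226]), 'wrist_torque': array([0.0024, 0.0695, 0.0079]), 'gripper_force': 0.0, 'grip_width': 0.08552390322976221}
scene cartridge_a_centre [(0.69, array([179., 262.]), array([ 0.2529, -0.2564,  0.045 ])), (0.68, array([216., 349.]), array([ 0.5257, -0.407 ,  0.045 ])), (0.16, array([335., 168.]), array([0.3795, 0.3196, 0.045 ]))]
scene cartridge_a_nozzle [(0.85, array([177., 261.]), array([ 0.2483, -0.2569,  0.045 ])), (0.73, array([220., 349.]), array([ 0.5331, -0.4011,  0.045 ]))]
scene tray [(0.65, array([236., 339.]), array([ 0.5456, -0.3563,  0.045 ]))]
scene stove [(0.9, array([384., 229.]), array([0.649 , 0.1715, 0.045 ])), (0
[... 1146 characters left out ...]
7.]), array([0.6297, 0.1814, 0.045 ]))]
top pusher []
top lever_tip []
top lever_hinge [(0.93, array([275., 204.]), array([0.6404, 0.1898, 0.045 ]))]
top bay_cover [(0.79, array([221., 294.]), array([0.3636, 0.3538, 0.045 ]))]
top cartridge_cap [(0.71, array([368., 288.]), array([ 0.3805, -0.0979,  0.045 ]))]
top sugar_bowl [(0.62, array([136., 284.]), array([0.3928, 0.6182, 0.045 ]))]
top spice_jar [(0.89, array([526., 288.]), array([ 0.3803, -0.5747,  0.045 ]))]
[[ 0.      0.9978 -0.0669  0.4274]
 [-0.9997 -0.0015 -0.0231  0.005 ]
 [-0.0232  0.0669  0.9975  1.5456]
 [ 0.      0.      0.      1.    ]] [[488.8947   0.     323.1897]
 [  0.     488.8947 239.8926]
 [  0.       0.       1.    ]]
```

View pics/top0.png

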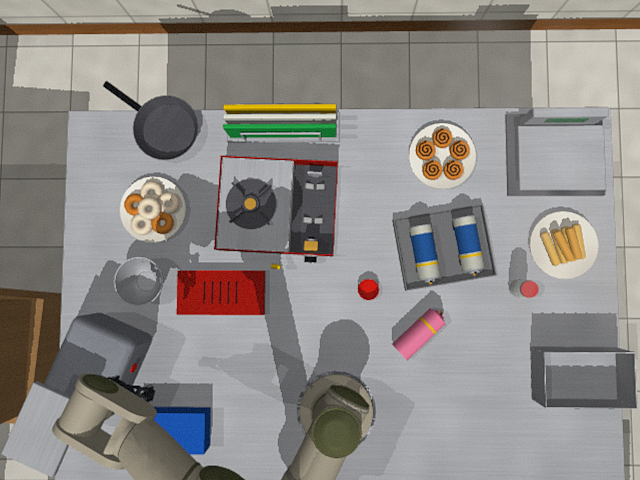

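View pics/scene0.png

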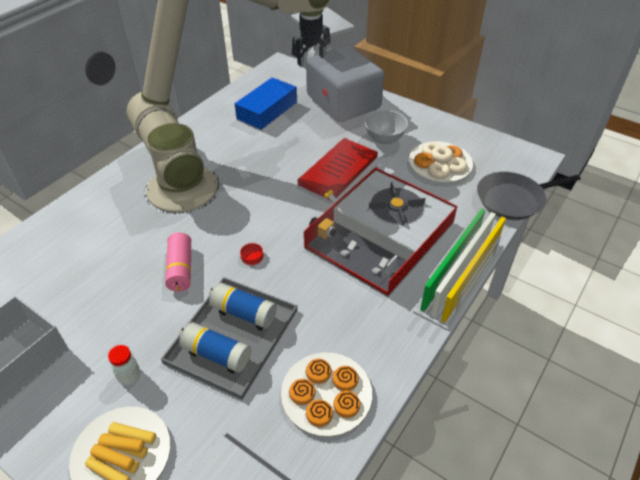

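The two cans that could be wanted are in the tray, at top (425,250) and (468,242). The pink look-alike lies at (418,333) and stays untouched. The yellow lever tip shows at about (276,266) and the bay at about (312,215). First I go above the stove for a closer look.

```bash
python3 -m crank '[8.5,-3.1,-1.7,-0.8,0,8.5,-3.1,-1.7,-0.8,0,8.5,-3.1,-1.7,-0.8,0,8.5,-3.1,-1.7,-0.8,0,8.5,-3.1,-1.7,-0.8,0,8.5,-3.1,-1.7,-0.8,0,8.5,-3.1,-1.7,-0.8,0,8.5,-3.1,-1.7,-0.8,0]'
python3 -m crank '[8.5,-3.1,-1.7,-0.8,0,8.5,-3.1,-1.7,-0.8,0,8.5,-3.1,-1.7,-0.8,0,8.5,-3.1,-1.7,-0.8,0,8.5,-3.1,-1.7,-0.8,0,8.5,-3.1,-1.7,-0.8,0,8.5,0,0,0,0,8.5,0,0,0,0]'
python3 - <<'E'
from h import *
np.set_printoptions(precision=4,suppress=True)
s=env.observe();print(s['position'],s['tool_rot'],s['q'])
p=optics.get_image("wrist");save(p,"w1")
np.savez("w1.npz",**p)
print(p["pose"],p["intrinsics"])
for q in["stove","pusher","lever_tip","lever_hinge","cartridge_a_nozzle","bay_cover"]:
        print(q,[(a,b.round(),onz(p,b,.045)) for a,b in look(p,q)[:4]])
E
```

```text
time_s: 1.87
position: [0.3429, 0.3391, 0.2959]
tool_rot: [[-0.969, 0.245, 0.0], [0.245, 0.969, 0.0], [-0.0, 0.0, -1.0]]
ft_force: [0.5, 1.7, -0.9]
grip_width: 0.0848
gripper_force: 0.0
time_s: 2.53
position: [0.4983, 0.1948, 0.343]
tool_rot: [[-0.969, 0.248, -0.0], [0.248, 0.969, 0.0], [0.0, -0.0, -1.0]]
ft_force: [0.2, 0.5, -0.3]
grip_width: 0.0849
gripper_force: 0.0
[0.4983 0.1948 0.343 ] [[-0.9688  0.2479 -0.0003]
 [ 0.2479  0.9688  0.    ]
 [ 0.0003 -0.0001 -1.    ]] [  8.6682  17.2086  63.1233   0.0032  99.6844 -66.9764]
[[ 0.2479 -0.9279 -0.2785  0.4272]
 [ 0.9688  0.2373  0.0715  0.214 ]
 [-0.0003 -0.2875  0.9578  0.486 ]
 [ 0.      0.      0.      1.    ]] [[343.3835   0.     327.8535]
 [  0.     343.3835 239.5604]
 [  0.       0.       1.    ]]
stove [(0.74, array([345., 271.]), array([0.6048, 0.1929, 0.045 ])), (0.46, array([287., 368.]), array([0.7366, 0.0706, 0.045 ]))]
pusher [(0.79, array([286., 367.]), array([0.734 , 0.0703, 0.045 ]))]
lever_tip [(0.59, array([310., 168.]), array([0.4587, 0.1824, 0.045 ]))]
lever_hinge [(0.58, array([344., 276.]), array([0.6114, 0.1904, 0.045 ]))]
cartridge_a_nozzle []
bay_cover [(0.89, array([424.,  55.]), array([0.3675, 0.3434, 0.045 ]))]
```

View pics/w1.png

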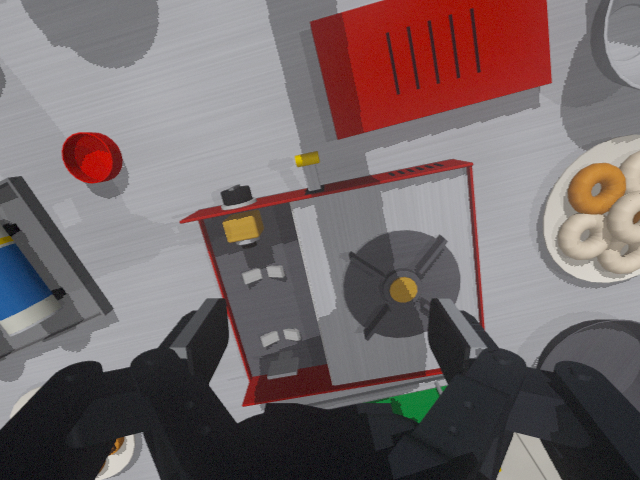

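The picture shows the bay with its saddle pairs at about (263,274) and (281,338), the pusher at (283,370), the regulator at (241,230) and the lever tip at (308,159). Next is a second stove view on the way to the tray, then the tray itself.

```bash
cat > shot.py <<'E'
import sys
from h import *
np.set_printoptions(precision=4,suppress=True)
s=env.observe();print(s['position'],s['q'])
p=optics.get_image("wrist");save(p,sys.argv[1]);np.savez(sys.argv[1]+".npz",**p)
for q in sys.argv[2:]:
    print(q,[(a,b.round(),onz(p,b,.045)) for a,b in look(p,q)[:4]])
E
python3 -m crank '[8.5,-0.9,-3.3,0,0,8.5,-0.9,-3.3,0,0,8.5,-0.9,-3.3,0,0,8.5,-0.9,-3.3,0,0,8.5,-0.9,-3.3,0,0,8.5,-0.9,-3.3,0,0,8.5,0,0,0,0,8.5,0,0,0,0]'
python3 shot.py w2 pusher lever_tip lever_hinge stove
python3 -m crank '[8.5,-0.9,-3.3,0,0,8.5,-0.9,-3.3,0,0,8.5,-0.9,-3.3,0,0,8.5,-0.9,-3.3,0,0,8.5,-0.9,-3.3,0,0,8.5,-0.9,-3.3,0,0,8.5,-0.9,-3.3,0,0,8.5,-0.9,-3.3,0,0]'
python3 -m crank '[8.5,-0.9,-3.3,0,0,8.5,0,0,0,-0.1,8.5,0,0,0,-0.1,8.5,0,0,0,-0.1,8.5,0,0,0,-0.1,8.5,0,0,0,0,8.5,0,0,0,0,8.5,0,0,0,0]'
python3 shot.py w3 cartridge_a_centre cartridge_a_nozzle tray
```

```text
time_s: 3.55
position: [0.5009, -0.01, 0.3433]
tool_rot: [[-0.969, 0.247, -0.0], [0.247, 0.969, 0.0], [0.0, 0.0, -1.0]]
ft_force: [0.9, 0.5, -0.4]
grip_width: 0.0851
gripper_force: 0.0
[ 0.5009 -0.01    0.3433] [-14.7159  13.4732  68.2839   0.0097  98.2547 -90.388 ]
pusher [(0.88, array([414., 334.]), array([0.7287, 0.0627, 0.045 ]))]
lever_tip [(0.95, array([474., 122.]), array([0.4573, 0.1859, 0.045 ]))]
lever_hinge [(0.74, array([505., 237.]), array([0.6138, 0.2069, 0.045 ]))]
stove [(0.66, array([508., 235.]), array([0.6118, 0.2105, 0.045 ])), (0.19, array([160., 219.]), array([ 0.476 , -0.2305,  0.045 ]))]
time_s: 4.47
position: [0.5063, -0.2835, 0.3434]
tool_rot: [[-0.97, 0.244, 0.0], [0.244, 0.97, -0.0], [-0.0, 0.0, -1.0]]
ft_force: [0.9, 0.6, 0.5]
grip_width: 0.0851
gripper_force: 0.0
time_s: 5.13
position: [0.507, -0.3165, 0.3433]
tool_rot: [[-0.989, -0.15, 0.0], [-0.15, 0.989, 0.0], [-0.0, 0.0, -1.0]]
ft_force: [0.5, 0.3, 0.2]
grip_width: 0.0848
gripper_force: 0.0
[ 0.507  -0.3165  0.3433] [ -43.3076   24.2846   52.3042    0.0004  103.411  -141.9161]
cartridge_a_centre [(0.96, array([257., 187.]), array([ 0.509 , -0.4073,  0.045 ])), (0.68, array([368., 186.]), array([ 0.4875, -0.2668,  0.045 ])), (0.58, array([380.,  13.]), array([ 0.2949, -0.289 ,  0.045 ]))]
cartridge_a_nozzle [(0.94, array([257., 190.]), array([ 0.5128, -0.4074,  0.045 ])), (0.93, array([377.,  11.]), array([ 0.2935, -0.2922,  0.045 ])), (0.52, array([124.,  49.]), array([ 0.3748, -0.5727,  0.045 ]))]
tray [(0.58, array([313., 178.]), array([ 0.4871, -0.3383,  0.045 ]))]
```

View pics/w3.png

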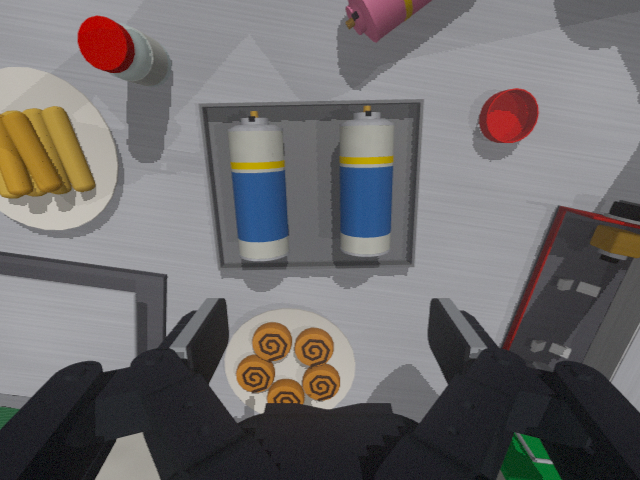

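View pics/w2.png

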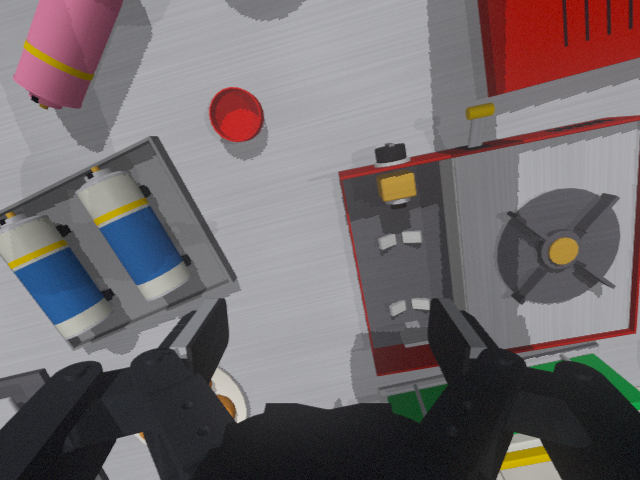

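The nozzles in w3 point to the robot, with tips at about (253,113) and (367,107). In w2 the saddles are at about (400,240) and (410,307), and the lever tip at (480,111). Next I triangulate.

```bash
cat > m.py <<'E'
from h import *
np.set_printoptions(precision=4,suppress=True)
def comps(p,box,f,amin=15):
    x0,y0,x1,y1=box;c=p["color"][y0:y1,x0:x1];hsv=cv2.cvtColor(c,cv2.COLOR_RGB2HSV).astype(int)
    m=f(hsv[...,0],hsv[...,1],hsv[...,2]).astype(np.uint8)
    n,l,st,ce=cv2.connectedComponentsWithStats(m)
    return [(st[i][4],ce[i]+[x0,y0],st[i][:4]+[x0,y0,0,0]) for i in range(1,n) if st[i][4]>=amin]
white=lambda h,s,v:(s<40)&(v>165)
yel=lambda h,s,v:(s>120)&(h>12)&(h<35)&(v>70)
blue=lambda h,s,v:(s>120)&(h>95)&(h<125)
P={k:np.load(k+".npz") for k in("w1","w2","w3")}
if __name__=="__main__":
    for k,b in(("w1",(232,250,310,380)),("w2",(370,225,436,345))):
        print(k,"saddle",*comps(P[k],b,white),sep="\n ")
    for k,b in(("w1",(290,145,325,175)),("w2",(460,95,500,125)),("w1",(215,210,265,250)),("w2",(375,165,420,205)),("w3",(240,100,270,118)),("w3",(355,100,380,117)),("w2",(85,160,110,175)),("w2",(0,208,20,218))):
        print(k,b,"yel",*comps(P[k],b,yel,4))
    print("blue",*comps(P["w3"],(200,100,430,270),blue,200))
    print("yelring",*comps(P["w3"],(200,130,430,190),yel,50))
    for n,(k,b,s) in dict(s1=("w1",(180,150,330,390),5),s2=("w2",(335,90,500,390),4)).items():
        x0,y0,x1,y1=b;cv2.imwrite(f"pics/{n}.png",cv2.cvtColor(cv2.resize(P[k]["color"][y0:y1,x0:x1],None,fx=2.4,fy=2.4,interpolation=cv2.INTER_CUBIC),cv2.COLOR_RGB2BGR))
    a,b=cv2.imread("pics/s1.png"),cv2.imread("pics/s2.png")
    h=min(a.shape[0],b.shape[0]);cv2.imwrite("pics/s12.png",np.hstack([a[:h],b[:h]]));print(a.shape,b.shape)
E
python3 m.py
```

```text
w1
 saddle
 (np.int32(146), array([306.5685, 260.9247]), array([301, 250,   9,  31]))
 (np.int32(71), array([273.8732, 271.1268]), array([268, 268,  13,   9]))
 (np.int32(50), array([250.18, 275.48]), array([244, 272,  17,   8]))
 (np.int32(70), array([290.4429, 334.5143]), array([285, 331,  12,   9]))
 (np.int32(264), array([235.678 , 361.9773]), array([232, 337,  13,  41]))
 (np.int32(19), array([241.4737, 378.6842]), array([235, 378,  13,   2]))
w2
 saddle
 (np.int32(155), array([411.4323, 236.6774]), array([403, 232,  17,  10]))
 (np.int32(130), array([420.4692, 303.9769]), array([413, 300,  16,   9]))
w1 (290, 145, 325, 175) yel (np.int32(272), array([306.7757, 158.8088]), array([295, 151,  25,  16]))
w2 (460, 95, 500, 125) yel (np.int32(345), array([479.7507, 110.8522]), array([466, 103,  29,  17]))
w1 (215, 210, 265, 250) yel (np.int32(939), array([242.8168, 226.263 ]), array([222, 210,  41,  33]))
w2 (375, 165, 420, 205) yel (np.int32(946), array([396.5264, 185.3964]), array([377, 170,  40,  32]))
w3 (240, 100, 270, 118) yel (np.int32(38), array([253.7895, 113.2895]), array([250, 111,   8,   6]))
w3 (355, 100, 380, 117) yel (np.int32(33), array([366.6364, 108.0909]), array([364, 106,   7,   6]))
w2 (85, 160, 110, 175) yel (np.int32(34), array([ 94.7941, 168.5882]), array([ 91, 166,   9,   6]))
w2 (0, 208, 20, 218) yel (np.int32(40), array([  9.625, 214.25 ]), array([  5, 212,  10,   6]))
blue (np.int32(3465), array([365.6228, 201.0595]), array([340, 167,  53,  71])) (np.int32(3466), array([260.384, 205.736]), array([232, 171,  56,  71]))
yelring (np.int32(369), array([366.1328, 159.8509]), array([340, 156,  53,   8])) (np.int32(371), array([257.3693, 165.1698]), array([230, 160,  55,  10]))
(576, 360, 3) (720, 396, 3)
```

View pics/s12.png

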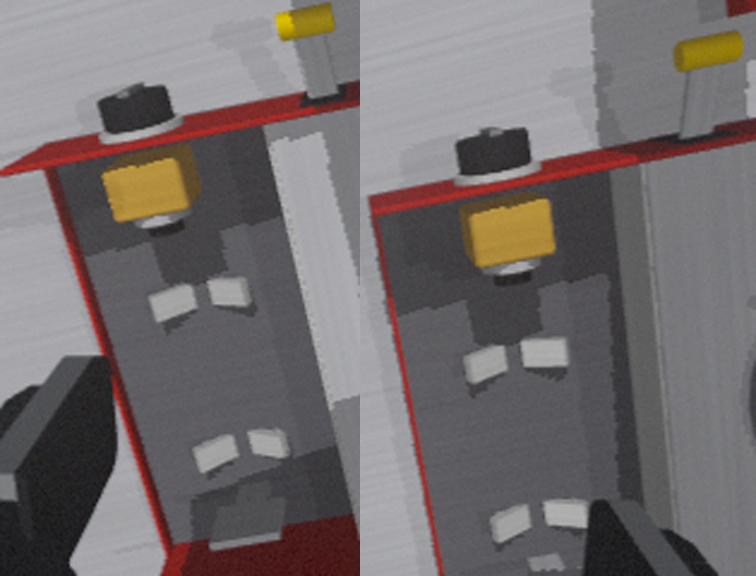

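```bash
cat > est.py <<'E'
from m import *
w1,w2,w3=P["w1"],P["w2"],P["w3"]
T={k:tri([(w1,a),(w2,b)]) for k,a,b in(("sf",(263.5,273.8),(399.6,239.2)),("sr",(280.6,336.7),(409.4,306)),("tip",(306.8,158.8),(479.75,110.85)))}
print(T)
print("pusher top edge at .064",onz(w1,(282.7,375),.064))
for z in(.015,.02):
  f=[onz(w,u,z) for w,u in((w1,(263.5,273.8)),(w2,(399.6,239.2)),(w1,(280.6,336.7)),(w2,(409.4,306)))]
  print(z,*f,[np.degrees(np.arctan2(*(f[i+2]-f[i])[1::-1])) for i in(0,1)],[np.linalg.norm(f[i+2]-f[i]) for i in(0,1)])
print("tips tri",tri([(w3,(366.6,108)),(w2,(94.8,168.6))]),tri([(w3,(253.8,113.3)),(w2,(9.6,214.25))]))
for t,r,b in(((366.6,108),(366.1,159.85),(365.6,201.1)),((253.8,113.3),(257.4,165.2),(260.4,205.7))):
  t,r,b=onz(w3,t,.045),onz(w3,r,.045),onz(w3,b,.045);d=(b-t)/np.linalg.norm(b-t)
  # fine: centre from nozzle tip blob (tip ~2mm before blob centre)
  print("can tip",t,"yaw",np.degrees(np.arctan2(d[1],d[0])),"centre",t+.098*d)
E
python3 est.py
```

```text
{'sf': array([0.5917, 0.0737, 0.015 ]), 'sr': array([0.6994, 0.068 , 0.0156]), 'tip': array([0.4455, 0.1835, 0.0696])}
pusher top edge at .064 [0.733  0.0678 0.064 ]
0.015 [0.5917 0.0737 0.015 ] [0.5918 0.0737 0.015 ] [0.6996 0.0678 0.015 ] [0.6998 0.0681 0.015 ] [np.float64(-3.110861561567722), np.float64(-2.9808332690344197)] [np.float64(0.10802587266472463), np.float64(0.10817899451038972)]
0.02 [0.59   0.0752 0.02  ] [0.5901 0.073  0.02  ] [0.6967 0.0694 0.02  ] [0.697  0.0675 0.02  ] [np.float64(-3.110861561567731), np.float64(-2.9808332690344232)] [np.float64(0.10687914245643994), np.float64(0.10703118754895084)]
tips tri [ 0.3949 -0.2854  0.0457] [ 0.4213 -0.4187  0.0463]
can tip [ 0.3951 -0.2853  0.045 ] yaw 9.812699112983575 centre [ 0.4917 -0.2686  0.045 ]
can tip [ 0.4214 -0.419   0.045 ] yaw 9.407138935142603 centre [ 0.5181 -0.403   0.045 ]
```

Everything agrees with the text: saddle spacing 108 mm, nozzle height 46 mm, lever tip at 70 mm. I go above the nearer can and take one close look.

```bash
python3 -m crank '[8.5,0.35,2.5,0,-0.017,8.5,0.35,2.5,2,0,8.5,0,0,3.6,0,8.5,0,0,3.6,0,8.5,0,0,3.6,0,8.5,0,0,2.2,0,8.5,0,0,0,0,8.5,0,0,0,0]' 30
python3 shot.py w4 cartridge_a_centre
python3 - <<'E'
from m import *
p=np.load("w4.npz");s=env.observe();print(s['position'],s['tool_rot'][:,0],s['ft_force'])
for r in comps(p,(0,0,640,480),blue,800)+comps(p,(0,0,640,480),yel,15): print(r,onz(p,r[1],.045))
E
```

```text
time_s: 6.0
position: [0.4919, -0.2688, 0.1935]
tool_rot: [[-0.986, -0.168, -0.001], [-0.168, 0.986, 0.001], [0.001, 0.001, -1.0]]
ft_force: [-0.3, -0.6, -0.0]
grip_width: 0.0849
gripper_force: 0.0
[ 0.4919 -0.2688  0.1935] [ -40.7553   24.5759   76.3447    0.0013   79.141  -140.4241]
cartridge_a_centre [(0.9, array([163., 212.]), array([ 0.5054, -0.4101,  0.045 ]))]
[ 0.4925 -0.2694  0.1954] [-0.9858 -0.1681 -0.0022] [-0.178  -0.2173 -0.2558]
(np.int32(7417), array([326.3996, 243.5104]), array([288, 191,  78, 107])) [ 0.5095 -0.266   0.045 ]
(np.int32(8108), array([171.3703, 247.0649]), array([123, 193,  95, 109])) [ 0.5359 -0.4017  0.045 ]
(np.int32(77), array([326.6234, 103.3766]), array([322, 100,  10,   9])) [ 0.3948 -0.2852  0.045 ]
(np.int32(115), array([154.9826, 109.3739]), array([149, 105,  13,  10])) [ 0.4221 -0.4191  0.045 ]
(np.int32(835), array([326.394 , 183.4383]), array([287, 176,  80,  14])) [ 0.4571 -0.2749  0.045 ]
(np.int32(930), array([162.6839, 187.7731]), array([119, 178,  89,  17])) [ 0.484 -0.411  0.045]
(np.int32(54), array([225.5   , 405.0741]), array([218, 397,  14,  17])) [ 0.6998 -0.3398  0.045 ]
(np.int32(303), array([251.5842, 410.8251]), array([237, 402,  29,  21])) [ 0.7026 -0.3124  0.045 ]
```

View pics/w4.png

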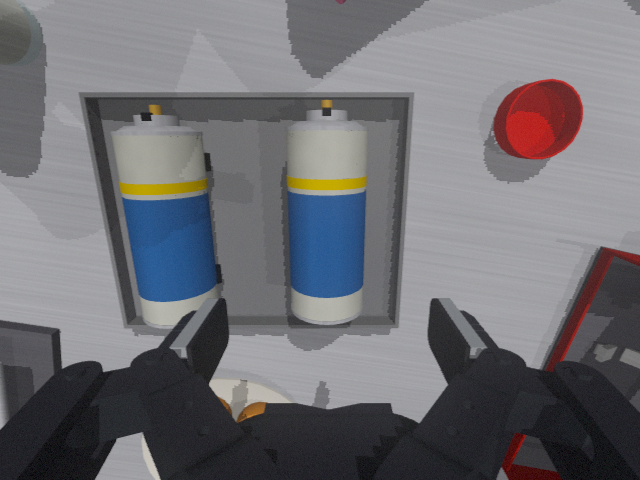

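The view shows the near can at (326,215), centred between the fingers, its notch upright at (326,113). The other can's notch is at (146,117). Descending to grasp.

```bash
python3 -m crank '[8.5,0,0,3.6,0,8.5,0,0,3.6,0,8.5,0,0,3.6,0,8.5,0,0,3.2,0,8.5,0,0,2,0,8.5,0,0,1,0,8.5,0,0,0,0,8.5,0,0,0,0]' 30
python3 -m crank '[6,0,0,0,0,6,0,0,0,0,6,0,0,0,0,6,0,0,0,0,6,0,0,0,0,6,0,0,0,0,6,0,0,0,0,6,0,0,0,0]' 30
```

```text
time_s: 6.77
position: [0.4927, -0.2695, 0.0248]
tool_rot: [[-0.986, -0.168, 0.002], [-0.168, 0.986, -0.002], [-0.002, -0.002, -1.0]]
ft_force: [-0.2, 0.1, 0.4]
grip_width: 0.0849
gripper_force: 0.0
time_s: 7.43
position: [0.4929, -0.2698, 0.0254]
tool_rot: [[-0.986, -0.168, 0.003], [-0.168, 0.986, -0.003], [-0.003, -0.004, -1.0]]
ft_force: [0.0, -1.7, 6.9]
grip_width: 0.0654
gripper_force: 32.1
```

```bash
python3 -m crank '[6,0,0,-0.5,0,6,0,0,-1.2,0,6,0,0,-1.5,0,6,0,0,-1.3,0,6,0,0,-0.5,0,6,0,0,0,0,6,0,0,0,0,6,0,0,0,0]'
python3 -m crank '[6,0,0,0,0,6,0,0,0,0,6,0,0,0,0,6,0,0,0,0,6,0,0,0,0,6,0,0,0,0,6,0,0,0,0,6,0,0,0,0]'
python3 shot.py w5 cartridge_a_nozzle
```

```text
time_s: 8.1
position: [0.4915, -0.2684, 0.0727]
tool_rot: [[-0.986, -0.168, -0.001], [-0.168, 0.986, 0.001], [0.001, 0.001, -1.0]]
ft_force: [-0.2, -0.8, -1.2]
grip_width: 0.0652
gripper_force: 33.6
time_s: 8.77
position: [0.4918, -0.2688, 0.0734]
tool_rot: [[-0.986, -0.168, 0.0], [-0.168, 0.986, -0.0], [-0.0, -0.0, -1.0]]
ft_force: [-0.1, -0.1, -1.1]
grip_width: 0.0651
gripper_force: 33.6
[ 0.4918 -0.2688  0.0734] [ -40.7562   32.0873   85.6212    0.0013   62.289  -140.4508]
cartridge_a_nozzle [(0.7, array([ 64., 253.]), array([ 0.5007, -0.4074,  0.045 ]))]
```

It weighs about 1.1 N, so this is the lighter can, and lifting it meets step 1. I set it back and go above the other one.

```bash
python3 -m crank '[6,0,0,0.8,0,6,0,0,1.2,0,6,0,0,1.2,0,6,0,0,0.8,0,6,0,0,0.5,0,6,0,0,0.3,0,6,0,0,0,0,6,0,0,0,0]'
python3 -m crank '[8.5,0,0,0,0,8.5,0,0,0,0,8.5,0,0,0,0,8.5,0,0,0,0,8.5,0,0,0,0,8.5,0,0,0,0,8.5,0,0,0,0,8.5,0,0,-0.5,0]'
python3 -m crank '[8.5,0,0,-1.5,0,8.5,0,0,-3.5,0,8.5,0,0,-3.5,0,8.5,0,0,-3.5,0,8.5,0,0,-3.5,0,8.5,0,-3.3,-1,0,8.5,0,-3.3,0,0,8.5,-0.2,-3.4,0,0]'
python3 -m crank '[8.5,-0.2,-3.7,0,0,8.5,0,0,0,0,8.5,0,0,0,0,8.5,0,0,0,0,8.5,0,0,0,0,8.5,0,0,0,0,8.5,0,0,0,0,8.5,0,0,0,0]'
python3 shot.py w6
python3 - <<'E'
from m import *
p=np.load("w6.npz");s=env.observe();print(s['position'],s['tool_rot'][:,0],s['ft_force'])
for r in comps(p,(0,0,640,480),blue,800)+comps(p,(0,0,640,240),yel,15): print(r,onz(p,r[1],.045))
E
```

```text
time_s: 9.53
position: [0.4922, -0.2694, 0.0257]
tool_rot: [[-0.986, -0.168, 0.001], [-0.168, 0.986, -0.001], [-0.001, -0.002, -1.0]]
ft_force: [-0.3, -1.8, 1.5]
grip_width: 0.0648
gripper_force: 33.7
time_s: 10.2
position: [0.4914, -0.2685, 0.0298]
tool_rot: [[-0.986, -0.168, -0.001], [-0.168, 0.986, 0.001], [0.001, 0.001, -1.0]]
ft_force: [-1.3, -0.8, -0.2]
grip_width: 0.085
gripper_force: 0.0
time_s: 10.87
position: [0.5108, -0.368, 0.1975]
tool_rot: [[-0.986, -0.169, 0.002], [-0.169, 0.986, -0.002], [-0.002, -0.002, -1.0]]
ft_force: [0.1, -0.1, -0.7]
grip_width: 0.0847
gripper_force: 0.0
time_s: 11.53
position: [0.5189, -0.4025, 0.1957]
tool_rot: [[-0.986, -0.169, 0.0], [-0.169, 0.986, -0.0], [-0.0, -0.0, -1.0]]
ft_force: [-0.3, 0.2, 0.4]
grip_width: 0.0854
gripper_force: 0.0
[ 0.5189 -0.4025  0.1957] [ -48.1065   34.1144   58.9392   -0.001    86.9275 -147.8396]
[ 0.5189 -0.4026  0.1957] [-0.9856 -0.169  -0.0002] [-0.1162 -0.6802  0.5354]
(np.int32(8157), array([482.3727, 236.4408]), array([437, 183,  95, 108])) [ 0.5074 -0.264   0.045 ]
(np.int32(7318), array([327.1159, 241.6581]), array([289, 190,  77, 106])) [ 0.5356 -0.3994  0.045 ]
(np.int32(8042), array([ 33.0847, 157.7517]), array([  0,  87,  85, 130])) [ 0.505  -0.6533  0.045 ]
(np.int32(96), array([498.5938,  97.8438]), array([493,  94,  13,   9])) [ 0.3948 -0.2853  0.045 ]
(np.int32(78), array([327.2436, 102.5   ]), array([322,  99,  11,   9])) [ 0.4212 -0.4189  0.045 ]
(np.int32(912), array([490.4539, 176.5691]), array([447, 168,  88,  16])) [ 0.4554 -0.2729  0.045 ]
(np.int32(833), array([327.0324, 182.0888]), array([288, 175,  79,  14])) [ 0.4834 -0.4084  0.045 ]
```

View pics/w6.png

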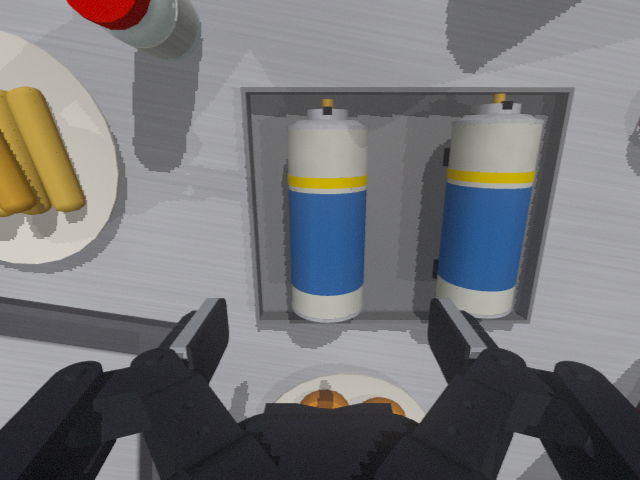

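```bash
python3 - <<'E'
from m import *
p=np.load("w6.npz");g=p["color"][:,325:330].mean(1).astype(int)
print("tip",[(r,*g[r]) for r in range(95,128)]);print("base",[(r,*g[r]) for r in range(308,328)])
t=np.array([.5189,-.4026]);d=np.array([.9856,.169])
for r,z in((98.5,.045),(98.5,.048),(107,.048),(122,.078),(318,.078),(319,.075),(320,.07)):print(r,z,(onz(p,(327.1,r),z)[:2]-t)@d)
E
```

```text
tip [(95, np.int64(79), np.int64(79), np.int64(81)), (96, np.int64(80), np.int64(80), np.int64(82)), (97, np.int64(81), np.int64(82), np.int64(83)), (98, np.int64(80), np.int64(80), np.int64(82)), (99, np.int64(160), np.int64(128), np.int64(62)), (100, np.int64(161), np.int64(129), np.int64(59)), (101, np.int64(161), np.int64(129), np.int64(58)), (102, np.int64(161), np.int64(129), np.int64(58)), (103, np.int64(162), np.int64(129), np.int64(59)), (104, np.int64(162), np.int64(129), np.int64(59)), (105, np.int64(162), np.int64(130), np.int64(61)), (106, np.int64(111), np.int64(90), np.int64(58)), (107, np.int64(55), np.int64(52), np.int64(51)), (108, np.int64(50), np.int64(49), np.int64(51)), (109, np.int64(52), np.int64(51), np.int64(53)), (110, np.int64(48), np.int64(48), np.int64(50)), (111, np.int64(51), np.int64(50), np.int64(51)), (112, np.int64(50), np.int64(50), np.int64(51)), (113, np.int64(52), np.int64(52), np.int64(54)), (114, np.int64(52), np.int64(52), np.int64(53)), (115, np.int64(160), np.int64(160), np.int64(164)), (116, np.int64(162), np.int64(162), np.int64(167)), (
[... 1129 characters left out ...]
1), np.int64(173)), (319, np.int64(148), np.int64(149), np.int64(151)), (320, np.int64(159), np.int64(160), np.int64(163)), (321, np.int64(160), np.int64(161), np.int64(165)), (322, np.int64(141), np.int64(142), np.int64(145)), (323, np.int64(106), np.int64(106), np.int64(108)), (324, np.int64(119), np.int64(119), np.int64(123)), (325, np.int64(118), np.int64(119), np.int64(123)), (326, np.int64(120), np.int64(120), np.int64(124)), (327, np.int64(122), np.int64(123), np.int64(126))]
98.5 0.045 -0.10202993003308707
98.5 0.048 -0.10173572268866084
107 0.048 -0.09547872360628447
122 0.078 -0.0830955302028658
318 0.078 0.07484795196472513
319 0.075 0.0775182791086515
320 0.07 0.08136319404656717
```

```bash
python3 -m crank '[8.5,0.2,0,3.6,0,8.5,0,0,3.6,0,8.5,0,0,3.6,0,8.5,0,0,3.2,0,8.5,0,0,2,0,8.5,0,0,1,0,8.5,0,0,0,0,8.5,0,0,0,0]' 35
python3 -m crank '[6,0,0,0,0,6,0,0,0,0,6,0,0,0,0,6,0,0,0,0,6,0,0,0,0,6,0,0,0,0,6,0,0,0,0,6,0,0,0,0]' 35
python3 -m crank '[6,0,0,-0.5,0,6,0,0,-1.2,0,6,0,0,-1.5,0,6,0,0,-1.5,0,6,0,0,-1.0,0,6,0,0,-0.3,0,6,0,0,0,0,6,0,0,0,0]'
python3 -m crank '[6,0,0,0,0,6,0,0,0,0,6,0,0,0,0,6,0,0,0,0,6,0,0,0,0,6,0,0,0,0,6,0,0,0,0,6,0,0,0,0]'
```

```text
time_s: 12.25
position: [0.5173, -0.4038, 0.0262]
tool_rot: [[-0.986, -0.168, 0.001], [-0.168, 0.986, -0.001], [-0.001, -0.001, -1.0]]
ft_force: [-0.1, -1.2, 0.1]
grip_width: 0.0849
gripper_force: 0.0
time_s: 12.92
position: [0.5174, -0.4036, 0.0275]
tool_rot: [[-0.986, -0.169, 0.002], [-0.169, 0.986, -0.002], [-0.002, -0.002, -1.0]]
ft_force: [-0.5, 3.0, 5.5]
grip_width: 0.065
gripper_force: 38.2
time_s: 13.58
position: [0.5166, -0.4032, 0.0849]
tool_rot: [[-0.986, -0.168, -0.001], [-0.168, 0.986, 0.001], [0.0, 0.001, -1.0]]
ft_force: [-0.3, 0.8, -2.7]
grip_width: 0.0648
gripper_force: 40.0
time_s: 14.25
position: [0.5169, -0.4035, 0.0853]
tool_rot: [[-0.986, -0.168, -0.0], [-0.168, 0.986, 0.0], [0.0, 0.0, -1.0]]
ft_force: [-0.5, 0.1, -3.8]
grip_width: 0.0649
gripper_force: 40.0
```

The second can weighs about 3.7 N, so it is the fuller one. I carry it high to a place above the bay.

```bash
python3 -m crank '[6,0,0,-1.5,0.037,6,0,0,-2.5,0.037,6,0,0,-2.5,0.037,6,0,0,-2.5,0.037,6,0,0,-1.5,0.037,6,0,0,-1,0.037,6,0,0,0,0,6,-0.3,1.3,0,0]'
python3 -m crank '[6,-0.6,2.8,0,0,6,-0.8,3.5,0,0,6,-0.8,3.5,0,0,6,-0.8,3.5,0,0,6,-0.8,3.5,0,0,6,-0.8,3.5,0,0,6,-0.8,3.5,0,0,6,-0.8,3.5,0,0]'
python3 -m crank '[6,-0.8,3.5,0,0,6,-0.8,3.5,0,0,6,-0.8,3.5,0,0,6,-0.8,3.5,0,0,6,-0.6,2.5,0,0,6,-0.1,0.6,0,0,6,0,0,0,0,6,0,0,0,0]'
python3 -m crank '[6,0,0,0,0,6,0,0,0,0,6,0,0,0,0,6,0,0,0,0,6,0,0,0,0,6,0,0,0,0,6,0,0,0,0,6,0,0,0,0]'
python3 shot.py w7
```

```text
time_s: 14.92
position: [0.5199, -0.3921, 0.2]
tool_rot: [[-0.999, 0.054, 0.0], [0.054, 0.999, -0.001], [-0.0, -0.001, -1.0]]
ft_force: [-0.0, -0.6, -4.3]
grip_width: 0.0647
gripper_force: 40.5
time_s: 15.58
position: [0.5965, -0.1186, 0.1991]
tool_rot: [[-0.999, 0.051, -0.002], [0.051, 0.999, 0.001], [0.002, 0.001, -1.0]]
ft_force: [0.7, -0.2, -4.0]
grip_width: 0.0648
gripper_force: 40.5
time_s: 16.25
position: [0.6443, 0.0474, 0.1994]
tool_rot: [[-0.999, 0.052, -0.002], [0.052, 0.999, -0.0], [0.002, -0.0, -1.0]]
ft_force: [-0.5, -1.3, -3.1]
grip_width: 0.0644
gripper_force: 40.5
time_s: 16.92
position: [0.6448, 0.0474, 0.2004]
tool_rot: [[-0.999, 0.053, 0.0], [0.053, 0.999, 0.0], [-0.0, 0.0, -1.0]]
ft_force: [0.5, -0.3, -3.2]
grip_width: 0.0647
gripper_force: 40.5
[0.6448 0.0474 0.2004] [ -6.2677  32.8815  60.4639   0.0006  86.6528 -93.2392]
```

View pics/w7.png

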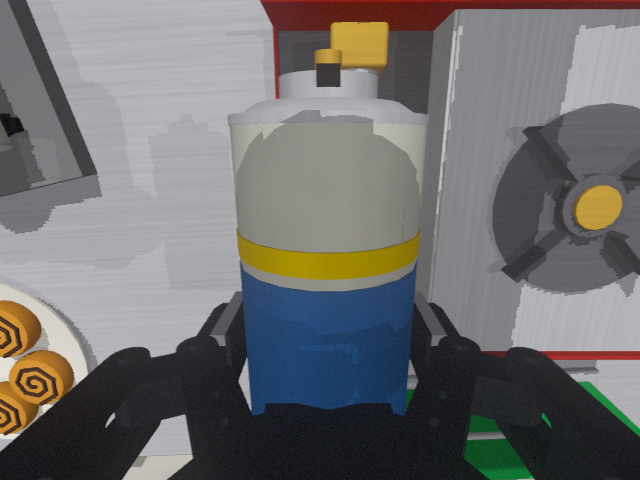

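The nozzle shows at (328,50) and the regulator at (360,45). The can is held straight, and the tool is still about 23 mm short in y. Next I measure where the can sits in the hand.

```bash
python3 - <<'E'
from m import *
p=np.load("w7.npz");s=env.observe();t=s['position'][:2]
c=comps(p,(310,40,346,70),yel,10);print(c)
g=p["color"][:,322:334].mean(1).astype(int);print([(r,g[r][0],g[r][2]) for r in range(42,66)])
R=s['tool_rot'];z=s['position'][2]+.0175
top=c[0][2][1]-.5
for uv in((c[0][1][0],top),):
  X=onz(p,uv,z);print("tip rel tool x,y",(X[:2]-t)@R[:2,0],(X[:2]-t)@R[:2,1])
  X=onz(p,uv,z+.004);print("tip rel tool x,y",(X[:2]-t)@R[:2,0],(X[:2]-t)@R[:2,1])
b=np.array([.6476,.0708]);print("to bay tool axes",(b-t)@R[:2,0],(b-t)@R[:2,1],s['position'],np.degrees(np.arctan2(R[1,0],R[0,0])))
# regulator-based lateral check
print(onz(p,(360,45),.06))
E
```

```text
[(np.int32(605), array([332.5107,  53.4198]), array([315,  40,  31,  30]))]
[(42, np.int64(107), np.int64(70)), (43, np.int64(102), np.int64(63)), (44, np.int64(102), np.int64(63)), (45, np.int64(102), np.int64(64)), (46, np.int64(103), np.int64(65)), (47, np.int64(103), np.int64(65)), (48, np.int64(112), np.int64(65)), (49, np.int64(188), np.int64(65)), (50, np.int64(190), np.int64(64)), (51, np.int64(190), np.int64(64)), (52, np.int64(191), np.int64(65)), (53, np.int64(191), np.int64(65)), (54, np.int64(190), np.int64(65)), (55, np.int64(191), np.int64(66)), (56, np.int64(190), np.int64(65)), (57, np.int64(190), np.int64(65)), (58, np.int64(191), np.int64(65)), (59, np.int64(190), np.int64(66)), (60, np.int64(191), np.int64(66)), (61, np.int64(191), np.int64(67)), (62, np.int64(190), np.int64(66)), (63, np.int64(105), np.int64(59)), (64, np.int64(61), np.int64(55)), (65, np.int64(58), np.int64(54))]
tip rel tool x,y 0.10360516782290917 0.0024283159999104057
tip rel tool x,y 0.10264468592832474 0.002380802739403111
to bay tool axes -0.0015326576400449276 0.023488949015133046 [0.6448 0.0474 0.2003] 176.9765584215497
[0.5084 0.0792 0.06  ]
```

```bash
python3 -m crank '[6,-0.15,0.8,0,0,6,0,1.0,0,0,6,0,0.55,0.5,0,6,0,0,2.0,0,6,0,0,2.5,0,6,0,0,2.0,0,6,0,0,1.0,0,6,0,0,0,0]'
python3 -m crank '[6,0,0,0,0,6,0,0,0,0,6,0,0,0,0,6,0,0,0,0,6,0,0,0,0,6,0,0,0,0,6,0,0,0,0,6,0,0,0,0]'
python3 shot.py w8
```

```text
time_s: 17.63
position: [0.6465, 0.0715, 0.1177]
tool_rot: [[-0.999, 0.052, -0.005], [0.052, 0.999, 0.0], [0.005, 0.0, -1.0]]
ft_force: [0.5, 0.1, -3.1]
grip_width: 0.0649
gripper_force: 40.5
time_s: 18.3
position: [0.6476, 0.0708, 0.1204]
tool_rot: [[-0.999, 0.053, 0.0], [0.053, 0.999, -0.0], [-0.0, -0.0, -1.0]]
ft_force: [0.1, -1.0, -3.2]
grip_width: 0.0646
gripper_force: 40.5
[0.6476 0.0708 0.1204] [ -4.153   36.9907  66.3516  -0.0007  76.6498 -91.1261]
```

View pics/w8.png

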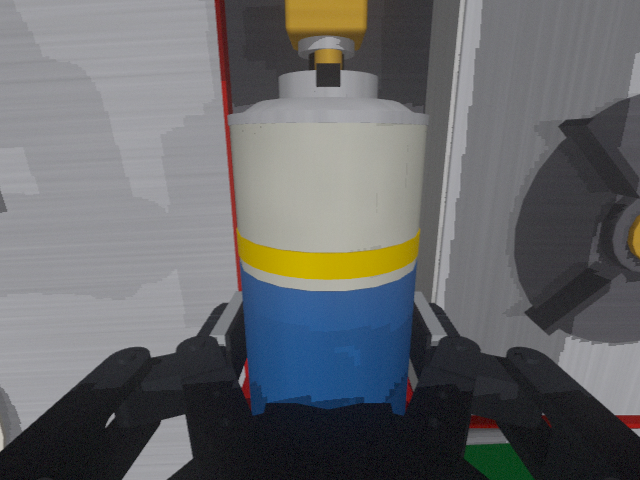

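The nozzle at (328,55) lines up with the regulator at (326,25), so I lower the can.

```bash
python3 -m crank '[6,0,0,1.0,0,6,0,0,2.0,0,6,0,0,2.2,0,6,0,0,2.0,0,6,0,0,1.0,0,6,0,0,0.5,0,6,0,0,0.2,0,6,0,0,0,0]'
python3 -m crank '[6,0,0,0.05,0,6,0,0,0.05,0,6,0,0,0.05,0,6,0,0,0.05,0,6,0,0,0.05,0,6,0,0,0,0,6,0,0,0,0,6,0,0,0,0]'
```

```text
time_s: 19.02
position: [0.6479, 0.0708, 0.0317]
tool_rot: [[-0.999, 0.053, 0.001], [0.053, 0.999, -0.0], [-0.001, -0.0, -1.0]]
ft_force: [0.3, 0.2, -3.3]
grip_width: 0.0646
gripper_force: 40.5
time_s: 19.68
position: [0.6476, 0.0708, 0.0288]
tool_rot: [[-0.999, 0.053, -0.0], [0.053, 0.999, -0.0], [0.0, -0.0, -1.0]]
ft_force: [0.1, 0.2, -2.8]
grip_width: 0.065
gripper_force: 40.5
```

```bash
python3 -m crank '[6,0,0,0.03,0,6,0,0,0.03,0,6,0,0,0.03,0,6,0,0,0.03,0,6,0,0,0.03,0,6,0,0,0,0,6,0,0,0,0,6,0,0,0,0]'
```

```text
time_s: 20.35
position: [0.6478, 0.0707, 0.0281]
tool_rot: [[-0.999, 0.053, 0.001], [0.053, 0.999, -0.0], [-0.001, -0.0, -1.0]]
ft_force: [-3.2, -0.8, 5.6]
grip_width: 0.0647
gripper_force: 41.5
```

It is seated. I release it, rise and look.

```bash
python3 -m crank '[8.5,0,0,0,0,8.5,0,0,0,0,8.5,0,0,0,0,8.5,0,0,0,0,8.5,0,0,0,0,8.5,0,0,0,0,8.5,0,0,0,0,8.5,0,0,-0.5,0]'
python3 -m crank '[8.5,0,0,-1.0,0,8.5,0,0,-2.5,0,8.5,0,0,-3.5,0,8.5,0,0,-3.5,0,8.5,0,0,-3.5,0,8.5,0,0,-2.5,0,8.5,0,0,0,0,8.5,0,0,0,0]'
python3 shot.py w9 pusher lever_tip
```

```text
time_s: 21.02
position: [0.6471, 0.0708, 0.0316]
tool_rot: [[-0.999, 0.053, -0.002], [0.053, 0.999, 0.0], [0.002, -0.0, -1.0]]
ft_force: [0.7, 0.1, -0.6]
grip_width: 0.0852
gripper_force: 0.0
time_s: 21.68
position: [0.6479, 0.0708, 0.1997]
tool_rot: [[-0.999, 0.053, 0.004], [0.053, 0.999, -0.0], [-0.004, -0.0, -1.0]]
ft_force: [0.6, 0.8, -0.6]
grip_width: 0.0849
gripper_force: 0.0
[0.6479 0.0708 0.1997] [ -4.1469  33.3466  59.7079  -0.0009  86.7115 -91.1267]
pusher [(0.5, array([310., 320.]), array([0.7452, 0.0487, 0.045 ]))]
lever_tip [(0.33, array([473., 169.]), array([0.6084, 0.1974, 0.045 ]))]
```

View pics/w9.png

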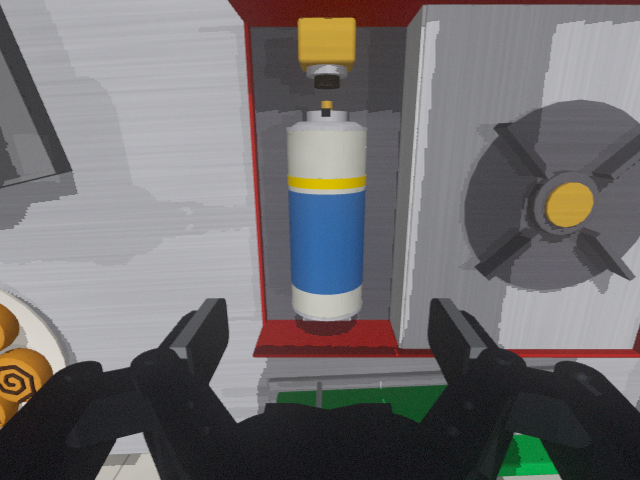

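The can lies true in the bay: nozzle (327,101), notch up (326,112), valve pin (326,87). I shut the fingers and go above the lever.

```bash
python3 -m crank '[0,2.0,1.0,0,0,0,3.5,1.7,0,0,0,3.5,1.7,0,0,0,3.5,1.7,0,0,0,3.5,1.7,0,0,0,3.3,1.4,0,0,0,2.0,1.0,0,0,0,0,0,0,0]' 40
python3 -m crank '[0,0,0,0,0,0,0,0,0,0,0,0,0,0,0,0,0,0,0,0,0,0,0,0,0,0,0,0,0,0,0,0,0,0,0,0,0,0,0,0]'
python3 shot.py w10 lever_tip
python3 - <<'E'
from m import *
p=np.load("w10.npz");s=env.observe();t=s['position'];R=s['tool_rot'];print(t,s['ft_force'],s['grip_width'])
for r in comps(p,(200,0,450,330),yel,100):
  X=onz(p,r[1],.0715);print(r,X,"rel tool",(X-t)@R)
E
```

```text
time_s: 22.5
position: [0.4363, 0.1855, 0.1968]
tool_rot: [[-0.999, 0.05, -0.003], [0.05, 0.999, 0.0], [0.003, -0.0, -1.0]]
ft_force: [0.2, 1.4, 0.3]
grip_width: -0.0002
gripper_force: 0.0
time_s: 23.17
position: [0.4404, 0.1838, 0.1973]
tool_rot: [[-0.999, 0.053, -0.0], [0.053, 0.999, 0.0], [0.0, 0.0, -1.0]]
ft_force: [0.3, 0.3, -0.2]
grip_width: -0.0002
gripper_force: 0.0
[0.4404 0.1838 0.1973] [  8.4004  16.2918  88.8121   0.0006  74.898  -78.5609]
lever_tip [(0.73, array([326., 244.]), array([0.46  , 0.1823, 0.045 ]))]
[0.4403 0.1839 0.1973] [-0.4564  0.4357  0.5556] -0.0003284609004863891
(np.int32(548), array([326.4434, 236.3796]), array([310, 228,  34,  17])) [0.4449 0.1833 0.0715] rel tool [-0.0046 -0.0003  0.1258]
(np.int32(1430), array([221.2035, 305.3315]), array([200, 289,  46,  34])) [0.5022 0.0889 0.0715] rel tool [-0.0669 -0.0916  0.1258]
```

View pics/w10.png

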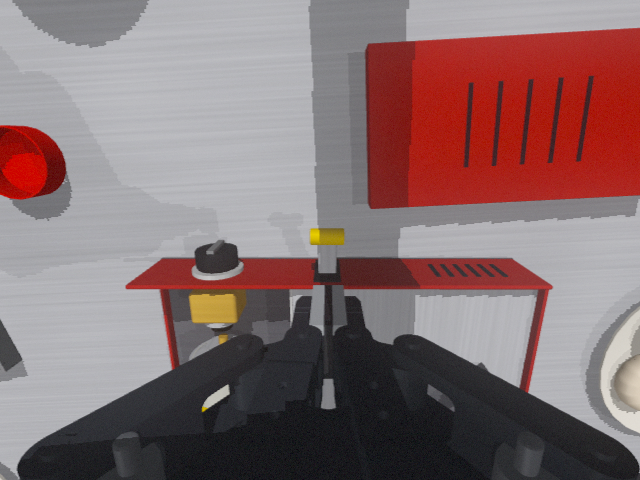

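The roll at (327,236) sits 5 mm inboard of the tool and is laterally aligned, as planned. I come down to just above it.

```bash
python3 -m crank '[0,0,0,1.5,0,0,0,0,2.5,0,0,0,0,2.5,0,0,0,0,2.5,0,0,0,0,1.5,0,0,0,0,0.8,0,0,0,0,0.2,0,0,0,0,0,0]'
python3 -m crank '[0,0,0,0,0,0,0,0,0.1,0,0,0,0,0.1,0,0,0,0,0.1,0,0,0,0,0.1,0,0,0,0,0.1,0,0,0,0,0.1,0,0,0,0,0.1,0]'
python3 -m crank '[0,0,0,0.1,0,0,0,0,0.1,0,0,0,0,0.1,0,0,0,0,0.1,0,0,0,0,0.1,0,0,0,0,0.1,0,0,0,0,0.1,0,0,0,0,0,0]'
```

```text
time_s: 23.93
position: [0.4405, 0.184, 0.0825]
tool_rot: [[-0.999, 0.053, 0.0], [0.053, 0.999, 0.0], [-0.0, 0.0, -1.0]]
ft_force: [-0.3, 0.1, 0.6]
grip_width: 0.0001
gripper_force: 0.0
time_s: 24.6
position: [0.4403, 0.1839, 0.0752]
tool_rot: [[-0.999, 0.053, 0.0], [0.053, 0.999, 0.0], [-0.0, 0.0, -1.0]]
ft_force: [-0.6, 0.7, 5.4]
grip_width: 0.0002
gripper_force: 2.8
time_s: 25.27
position: [0.4384, 0.1841, 0.0688]
tool_rot: [[-0.999, 0.052, -0.003], [0.052, 0.999, -0.0], [0.003, -0.0, -1.0]]
ft_force: [-6.1, 0.1, 9.0]
grip_width: 0.0001
gripper_force: 5.0
```

```bash
python3 -m crank '[0,0.04,0,0.1,0,0,0.04,0,0.1,0,0,0.04,0,0.1,0,0,0.04,0,0.1,0,0,0.04,0,0.1,0,0,0.04,0,0.1,0,0,0.04,0,0.1,0,0,0,0,0,0]'
```

```text
time_s: 25.93
position: [0.4357, 0.1842, 0.0617]
tool_rot: [[-0.999, 0.053, -0.003], [0.053, 0.999, -0.0], [0.003, -0.0, -1.0]]
ft_force: [-6.6, 1.1, 12.5]
grip_width: -0.0
gripper_force: 5.8
```

```bash
python3 -m crank '[0,0,0,0.1,0,0,0,0,0.1,0,0,0,0,0.1,0,0,0,0,0.1,0,0,0,0,0,0,0,0,0,0,0,0,0,0,0,0,0,0,0,0,0]'
```

```text
time_s: 26.6
position: [0.4363, 0.1842, 0.0577]
tool_rot: [[-0.999, 0.053, -0.002], [0.053, 0.999, 0.0], [0.002, -0.0, -1.0]]
ft_force: [-6.2, 0.4, 10.2]
grip_width: -0.0
gripper_force: 5.2
```

```bash
python3 -m crank '[0,0.03,0,0.1,0,0,0.03,0,0.1,0,0,0,0,0.1,0,0,0,0,0.1,0,0,0,0,0,0,0,0,0,0,0,0,0,0,0,0,0,0,0,0,0]'
```

```text
time_s: 27.27
position: [0.4358, 0.1842, 0.0537]
tool_rot: [[-0.999, 0.053, -0.002], [0.053, 0.999, 0.0], [0.002, -0.0, -1.0]]
ft_force: [-5.3, 0.6, 9.7]
grip_width: -0.0001
gripper_force: 4.7
```

```bash
python3 -m crank '[0,0,0,0.1,0,0,0,0,0.1,0,0,0,0,0.1,0,0,0,0,0,0,0,0,0,0,0,0,0,0,0,0,0,0,0,0,0,0,0,0,0,0]'
```

```text
time_s: 27.93
position: [0.4359, 0.1842, 0.0506]
tool_rot: [[-0.999, 0.053, -0.002], [0.053, 0.999, 0.0], [0.002, -0.0, -1.0]]
ft_force: [-5.0, -0.4, 8.9]
grip_width: 0.0005
gripper_force: 4.2
```

```bash
python3 -m crank '[0,0,0,0.1,0,0,0,0,0.1,0,0,0,0,0.1,0,0,0,0,0,0,0,0,0,0,0,0,0,0,0,0,0,0,0,0,0,0,0,0,0,0]'
```

```text
time_s: 28.6
position: [0.4355, 0.1842, 0.0476]
tool_rot: [[-0.999, 0.053, -0.003], [0.053, 0.999, -0.0], [0.003, -0.0, -1.0]]
ft_force: [-6.4, 0.7, 10.0]
grip_width: 0.0001
gripper_force: 4.9
```

```bash
python3 -m crank '[0,0,0,0.1,0,0,0,0,0.1,0,0,0,0,0.1,0,0,0,0,0,0,0,0,0,0,0,0,0,0,0,0,0,0,0,0,0,0,0,0,0,0]'
```

```text
time_s: 29.27
position: [0.4358, 0.1842, 0.0446]
tool_rot: [[-0.999, 0.053, -0.002], [0.053, 0.999, -0.0], [0.002, -0.0, -1.0]]
ft_force: [-5.2, 0.7, 8.0]
grip_width: -0.0001
gripper_force: 4.2
```

```bash
python3 -m crank '[0,0,0,0.1,0,0,0,0,0.1,0,0,0,0,0.05,0,0,0,0,0,0,0,0,0,0,0,0,0,0,0,0,0,0,0,0,0,0,0,0,0,0]'
```

```text
time_s: 29.93
position: [0.4358, 0.1842, 0.0423]
tool_rot: [[-0.999, 0.053, -0.002], [0.053, 0.999, -0.0], [0.002, -0.0, -1.0]]
ft_force: [-6.7, 0.2, 12.3]
grip_width: -0.0001
gripper_force: 6.0
```

```bash
python3 -m crank '[0,0,0,0.1,0,0,0,0,0.1,0,0,0,0,0.05,0,0,0,0,0,0,0,0,0,0,0,0,0,0,0,0,0,0,0,0,0,0,0,0,0,0]'
```

```text
time_s: 30.6
position: [0.4358, 0.1842, 0.0399]
tool_rot: [[-0.999, 0.053, -0.002], [0.053, 0.999, -0.0], [0.002, -0.0, -1.0]]
ft_force: [-7.7, 0.0, 13.0]
grip_width: 0.0001
gripper_force: 6.6
```

```bash
python3 -m crank '[0,0,0,0.05,0,0,0,0,0.05,0,0,0,0,0.05,0,0,0,0,0,0,0,0,0,0,0,0,0,0,0,0,0,0,0,0,0,0,0,0,0,0]'
```

```text
time_s: 31.27
position: [0.4359, 0.1842, 0.0385]
tool_rot: [[-0.999, 0.053, -0.002], [0.053, 0.999, 0.0], [0.002, -0.0, -1.0]]
ft_force: [-7.2, -0.1, 14.6]
grip_width: 0.0
gripper_force: 7.2
```

```bash
python3 -c "
from h import *
for i in range(6):
  optics.get_image('top'); s=env.observe(); print(s['ft_force'].round(1),s['position'].round(4),s['joint_efforts'].round(1))"
```

```text
[-6.5  0.1 14.7] [0.4359 0.1842 0.0385] [ -1.3 -35.7 -14.6  -0.2  -1.7  -0. ]
[-6.8  0.8 14.2] [0.4359 0.1842 0.0385] [ -1.3 -35.7 -14.6  -0.2  -1.7  -0. ]
[-7.1  0.2 14.4] [0.4359 0.1842 0.0385] [ -1.3 -35.7 -14.6  -0.2  -1.7  -0. ]
[-7.  -0.2 14. ] [0.4359 0.1842 0.0385] [ -1.3 -35.7 -14.6  -0.2  -1.7  -0. ]
[-7.2 -0.6 14. ] [0.4359 0.1842 0.0385] [ -1.3 -35.7 -14.6  -0.2  -1.7  -0. ]
[-6.6 -0.3 14.6] [0.4359 0.1842 0.0385] [ -1.3 -35.7 -14.6  -0.2  -1.7  -0. ]
```

```bash
python3 -m crank '[0,0,0,0.05,0,0,0,0,0.05,0,0,0,0,0.05,0,0,0,0,0,0,0,0,0,0,0,0,0,0,0,0,0,0,0,0,0,0,0,0,0,0]'
```

```text
time_s: 32.23
position: [0.436, 0.1842, 0.0373]
tool_rot: [[-0.999, 0.053, -0.001], [0.053, 0.999, 0.0], [0.001, -0.0, -1.0]]
ft_force: [-6.8, -0.0, 18.0]
grip_width: 0.0
gripper_force: 8.9
```

```bash
python3 -m crank '[0,0,0,0.05,0,0,0,0,0.03,0,0,0,0,0.02,0,0,0,0,0,0,0,0,0,0,0,0,0,0,0,0,0,0,0,0,0,0,0,0,0,0]'
```

```text
time_s: 32.9
position: [0.436, 0.1842, 0.0365]
tool_rot: [[-0.999, 0.052, -0.001], [0.052, 0.999, 0.0], [0.001, 0.0, -1.0]]
ft_force: [-7.1, -0.5, 21.4]
grip_width: -0.0
gripper_force: 10.5
```

The force climbed clearly to about 20 N, so the cartridge is firmly seated. I back off upward and look.

```bash
python3 -m crank '[0,0,0,-0.1,0,0,0,0,-0.3,0,0,0,0,-1,0,0,0,0,-2,0,0,0,0,-3,0,0,0,0,-3,0,0,0,0,-3,0,0,0,0,-2,0]'
python3 -m crank '[0,-2.5,-1,-2,0,0,-3,-1,-2,0,0,-3,-1,-1,0,0,-3,-1,0,0,0,-2,0,0,0,0,0,0,0,0,0,0,0,0,0,0,0,0,0,0]'
python3 -m crank '[0,0,0,0,0,0,0,0,0,0,0,0,0,0,0,0,0,0,0,0,0,0,0,0,0,0,0,0,0,0,0,0,0,0,0,0,0,0,0,0]'
python3 shot.py w11; python3 - <<'E'
from m import *
p=np.load("w11.npz")
for r in comps(p,(0,0,640,330),yel,20)+comps(p,(0,0,640,330),blue,500): print(r,onz(p,r[1],.045))
t=optics.get_image("top");print(comps(t,(390,190,500,300),blue,100))
cv2.imwrite("pics/f.png",cv2.cvtColor(p["color"],cv2.COLOR_RGB2BGR))
E
```

```text
time_s: 33.57
position: [0.4374, 0.1842, 0.1821]
tool_rot: [[-0.999, 0.053, 0.003], [0.053, 0.999, 0.0], [-0.003, 0.001, -1.0]]
ft_force: [0.2, 0.4, -0.4]
grip_width: -0.0
gripper_force: 0.0
time_s: 34.23
position: [0.5689, 0.1372, 0.2291]
tool_rot: [[-0.999, 0.053, -0.001], [0.053, 0.999, -0.0], [0.001, -0.0, -1.0]]
ft_force: [-0.2, -0.1, -0.1]
grip_width: -0.0
gripper_force: 0.0
time_s: 34.9
position: [0.5695, 0.137, 0.2293]
tool_rot: [[-0.999, 0.053, -0.0], [0.053, 0.999, 0.0], [0.0, 0.0, -1.0]]
ft_force: [-0.7, -0.2, -0.0]
grip_width: 0.0001
gripper_force: 0.0
[0.5695 0.137  0.2293] [  1.9573  25.5225  68.6046   0.0004  85.8756 -85.0198]
(np.int32(494), array([371.2935,  68.3846]), array([356,  61,  32,  17])) [0.4419 0.1823 0.045 ]
(np.int32(1793), array([257.8689, 154.7981]), array([231, 138,  54,  35])) [0.5091 0.0762 0.045 ]
(np.int32(60), array([261.15  , 188.0833]), array([257, 185,   9,   7])) [0.5399 0.0759 0.045 ]
(np.int32(573), array([264.1134, 253.7347]), array([230, 242,  69,  19])) [0.6059 0.0717 0.045 ]
(np.int32(1082), array([463.2274, 285.0434]), array([444, 268,  39,  35])) [0.6509 0.2741 0.045 ]
(np.int32(4120), array([265.7801, 294.6437]), array([232, 256,  68,  74])) [0.651  0.0686 0.045 ]
[(np.int32(597), array([423.5226, 247.3484]), array([411, 233,  26,  30]))]
```

View pics/w11.png

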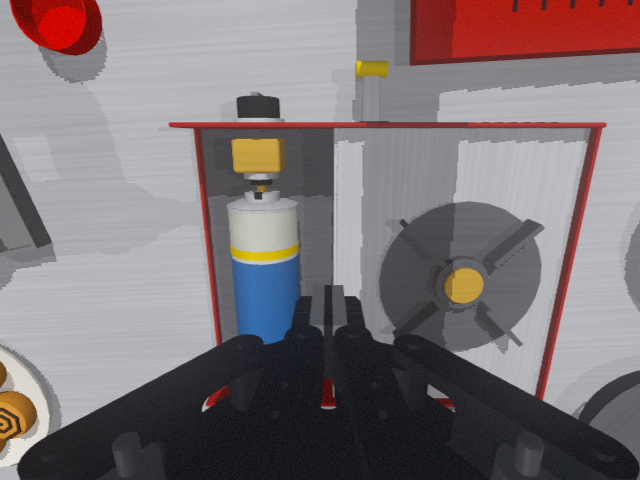

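The nozzle (260,188) is seated on the valve with the notch up, and the lever is down at (371,68). The lighter can is still in its tray place, and the robot is clear. Handing in.

```bash
python3 -c "
from rig import env
print(env.close_job())"
```

```text
the job is handed in; nothing more can be done
None
```

The job is handed in, with no verdict returned: the fuller cartridge (about 0.37 kg) lies in the stove's bay, nozzle on the valve and notch up, clamped by the lever at about 22 N peak on the lever (a little over the 15 to 20 N seating range, under the 25 N limit), and the lighter one is back in its tray.

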